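# Lower the telescopic inspection light by one hole

## Task

Bring the inspection ring light closer to the glaze sample: squeeze the red sprung release button on the grip head of its telescopic mast, start the mast down, then let the button go and ease the mast down until its pin snaps out into the very next hole, not the one below. Press the latched mast down onto that catch with about 10 to 15 N to be sure that it is seated and holds, but never force the catch, locked or latched. Leave the dish, jars and bottles where they are, and finish with the mast latched and the hand clear.

Things in the scene. Friction and masses are not known exactly. Their poses are not given: they have to be found in the camera images.
- grip (a point): centre of the black grip head on top of the mast (26 mm along x, 40 mm along y, top 22 mm above this point), at the height of the red button. Axes are the stand's: z up, +y to the button, -x to the ring light. Pinch it from above with fingers closing along y: 50 mm over head and button when the button is out, 42 mm when fully in. It starts 0.244 m above the surface and moves only up and down.
- guard_top (a point): centre of the upper face of the black hand guard, a plate rigid with the head (42 mm along x, 94 mm along y, 6 mm thick), 25 mm below grip. Fingertips open beside the head can press on it to push the mast down without squeezing the button; the pin, riding on the inside of the sleeve, then snaps out by itself at a hole and blocks the mast hard.
- mast_drop (a joint): how far the mast has slid down into its sleeve, m: 0 at the start, locked in the top hole. With the button in, or the pin riding on the wall, it slides at a push of 2 to 6 N and stays where left. The next hole blocks it at a drop of 0.030 to 0.051, different each time and not known beforehand, with 2 mm of play above; the last hole is at 0.081, which must not be reached.
- release (a joint): how far the red button (16 mm wide, 18 mm high, standing out 10 mm from the head's +y side) is squeezed in, m: 0 fully out (pin through a hole, locked), about 0.006 pin riding on the wall between holes, 0.008 fully in. Its spring takes about 4 N to start and 9 N fully in; squeeze with 15 to 30 N. The pin moves with it.
- pin_tip (a point): rounded tip of the brass pin, 6 mm in diameter, that locks the mast; it points along the stand's +y through 8 mm high holes in the slotted side of the sleeve, where it shows. It starts 108 mm above the surface, 16 mm from the mast's axis, and moves down with the mast and inward with the button.
- stand: the fixed stand: dark steel base plate (170 by 92 by 12 mm) with a grey square sleeve, 26 mm wide, up to 128 mm high. Origin on the mast's axis at the work surface; +y points to the side with the holes and the button, -x to the ring light. The pin may bear on the edges of the holes with at most 35 N.
- mast: the sliding mast with grip head, hand guard, arm and black ring light (66 mm across, centred 85 mm out along -x, underside 148 mm above the surface at the start). Origin on its axis, at the work surface at the start; axes as the stand's.
- dish: white glaze sample dish, 39 mm across and 6 mm high, on the base plate under the ring light, loose; origin at the centre of its underside
- glaze_a: glaze jar with a dark red lid, 47 mm across and 61 mm high, a bystander; origin at the centre of its underside
- glaze_b: glaze jar with a dark red lid, 47 mm across and 57 mm high, a bystander; origin at the centre of its underside
- glaze_c: glaze jar with a dark red lid, 47 mm across and 61 mm high, a bystander; origin at the centre of its underside
- slip: brown slip bottle with a yellow nozzle, 48 mm across and 165 mm high, a bystander; origin at the centre of its underside
- dropper: small dropper bottle with yellow contents, 37 mm across and 70 mm high, a bystander; origin at the centre of its underside
- jar_14: food jar with a white lid and dark label, 70 mm across and 101 mm high, a bystander; origin at the centre of its underside

How it is judged (in metres and radians):
On the way, in this order (a step that is already met when the one before it is completed fails the run):
1. the button is squeezed in and the mast has left its top hole (value of joint mast_drop between 0.006 and 0.026 m and value of joint release above 0.004 m), for 0.05 s.
2. the pin has snapped out in the next hole and the mast is pressed down onto that catch (value of joint mast_drop between 0.026 and 0.054 m and value of joint release below 0.002 m and contact force between mast and stand above 4 N), for 0.1 s.
At the end, for the whole second after the job is handed in: The mast has come down by one hole (joint mast_drop 26 to 54 mm) and is latched there: the button and pin are fully out (joint release under 2 mm), the mast at rest (value of joint mast_drop between 0.026 and 0.054 m and value of joint release below 0.002 m and linear speed of mast below 0.01 m/s); the robot touches nothing.
It fails at once if the catch is forced: the pin bears on the stand with more than 35 N (contact force between mast and stand above 35 N).
It fails at once if the mast is run past the next hole (value of joint mast_drop above 0.058 m).
It fails at once if the dish or a bystander is moved by more than 20 mm (distance of any of dish, glaze_a, glaze_b, glaze_c, slip, dropper, jar_14 from where it was at the start of the episode above 0.02 m).
It also fails if it takes over 38 s, if anything falls off the work surface, if the arm or the gripper's body presses on something with over 40 N, if the wrist force passes 120 N, or if a joint passes its speed limit or range.

## Robot

A 6-joint arm with a two-finger parallel gripper is mounted at the origin on a cart in front of the work surface, level with it; the furniture and walls round the work are solid. World frame = base frame: x ahead of the robot, y to its left, z up, the work surface at z = 0. Lengths are in mm, angles in degrees, forces in N, time in s.
With the tool pointing down it reaches from about 350 to 850 mm from the base axis. Payload 8.1 kg.
Tool frame: the origin (TCP) lies between the finger pads; the fingertips stand 22 mm ahead of it and the grasp point (between the pads) lies 3 mm ahead of it; z points along the fingers, y is the line along which they close (so a half turn about z gives the same grasp; the last joint's range is limited). The gripper opens to 85 mm and grips with 20 to 120 N. Pads are 22 mm wide; open, the fingers measure 114 mm over their backs; the gripper's body (76 mm by 85 mm) begins 54 mm behind the grasp point. The pads swing forward as they close: fully open they stand 13 mm farther back than shut.
Start: joints at [-81.612, 7.471, 85.268, -0, 87.261, -4.893], TCP at [137.858, -583.953, 253.292] pointing down, gripper open.
Joint ranges: [-169.43, 169.43], [-51.17, 129.36], [1.28, 143.12], [-76.62, 256.62], [0, 156.53], [-152.29, 152.29]. Speed limits (degrees/s): [136.94, 136.94, 159.86, 180, 180, 180].

## Interface

Orientations are given as [roll, pitch, yaw] about the fixed x, y, z axes, in that order (R = Rz(yaw) Ry(pitch) Rx(roll)).
In Python, from bench import sense, snapshot, calibration, hand_in gives the robot as it stands.
- The arm moves only by the shell command python3 -m crank 'ROWS' [FORCE]. ROWS is JSON, a list of rows, each a list of 5 numbers: the shift along the tool's x, y, z in cm, then the turn about the tool's z in rad, then the finger opening in cm, from 0 to 8.54. A call has 1 to 20 rows; each row is the pose to reach, as a shift and turn from the pose commanded when the call began, along the tool's axes at that moment; what a row does not reach only later rows make up. A row lasts 1/10 s, in which the tool goes at most 50 mm and 8.59 degrees, less where a joint would pass 70% of its speed; a pose out of reach is approached as far as the arm can. A call with a gripper value outside its range is refused whole. The fingers move at their own pace and stop on an object; FORCE is the grip in N (left out, the last holds). Time passes only in rows, so rows that repeat a pose let the fingers close. It gives the time, the measured TCP pose, the force, the opening and the grip force at its end, in the units of the state.
- sense(): the state, without advancing time (a new reading comes with each control period).
- snapshot(name): name is "scene" or "top" or "wrist"; returns (picture, depth): 420x560x3 uint8, red, green, blue; 420x560 float32, mm along the optical axis (not along the pixel's ray), 0 where there is no reading.
- calibration(name): a dict with "fovy" (degrees; the focal length in pixels is half the picture's height over the tangent of half this angle, whatever the lens; pixels are square), "cx", "cy" (the principal point, pixels), "rvec" (rotation vector, rad) and "tvec" (3), from world to camera coordinates, as OpenCV has them; the wrist camera has in their place "tool_from_camera" (4x4, takes a point from camera to tool coordinates, whose origin is the TCP and whose axes are the flange's). Camera axes: x right, y down, z forward; pixel columns grow to the right and rows downward; lengths in mm; the calibration is good to about 2 mm. A picture is of the moment at which its call begins: read the wrist's pose just before it. calibration takes no time and is no camera call.
- hand_in(): hands the job in; it is judged then, once.
The state is a dict: "time": time; "joint_pos": joint angles; "qd": joint speeds; "joint_efforts": joint torques, N m; "tool_pos": TCP position; "tcp_rot": TCP orientation; "ft_force": force on the tool from outside, world axes, zero at the start; "wrist_torque": the same for the moment, N m; "finger_gap": finger opening in mm; "grip_force": force on a finger pad.
Only numpy, scipy, OpenCV 4.12 (cv2) and the standard library are available. Lean on these libraries where they do the work, as an engineer would, in place of code of your own. Each camera call takes 0.05 s, during which the arm holds its last target. There are 200 camera calls.

## Working session

There is one attempt and no reset: what is moved stays moved. The work goes in short steps, Python scripts to look and compute and a shell command to move; the robot and the scene stay as the last step left them, time stands still between calls to the robot, and variables do not carry over. Pictures are saved under pics/ and viewed, at most 10 in all, crops included, and the job is handed in when it is done.

```bash
ls; mkdir -p pics; python3 - <<'E'
from bench import *
import cv2,numpy as np
s=sense();print(s)
ims=[]
for n in("scene","top"):
    p,d=snapshot(n);np.savez(f"pics/{n}.npz",p=p,d=d);cv2.imwrite(f"pics/{n}.png",p[...,::-1]);print(n,calibration(n))
E
```

```text
pics
{'time': 0.0, 'joint_pos': array([-8.16130082e+01,  7.51412003e+00,  8.53305363e+01,  2.86433691e-04,
        8.72604468e+01, -4.89227325e+00]), 'qd': array([-0.19550907,  0.0537074 , -0.01369436, -0.07099691,  0.07897243,
       -0.03534408]), 'joint_efforts': array([-3.30613846e-03, -5.69417632e+01, -5.00554132e+01, -2.76663895e-04,
        1.50699634e-02, -1.31412355e-05]), 'tool_pos': array([ 137.77530504, -583.44351169,  252.2426374 ]), 'tcp_rot': array([-1.79895304e+02, -9.24849999e-03,  1.32792427e+01]), 'ft_force': array([ 0.20967182, -0.15567112,  0.13462475]), 'wrist_torque': array([0.02486621, 0.01341364, 0.0284143 ]), 'grip_force': 0.0, 'finger_gap': 85.63324933392192}
scene {'fovy': 54.06291053855381, 'cx': 281.99535299001275, 'cy': 211.92402495827136, 'rvec': array([ 1.83986357, -0.94257203,  0.57678429]), 'tvec': array([-272.27431262,  285.04694019,  856.19205156])}
top {'fovy': 44.17417460668622, 'cx': 278.6828510177028, 'cy': 203.81788015178137, 'rvec': array([ 2.20847252, -2.15614182,  0.06817766]), 'tvec': array([ -33.93424205,  451.81005366, 1366.90089736])}
```

View pics/scene.png

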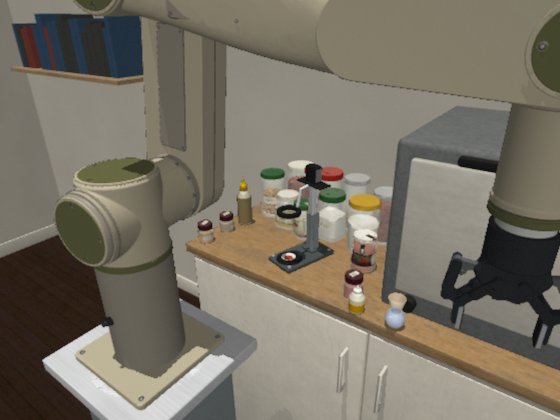

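View pics/top.png

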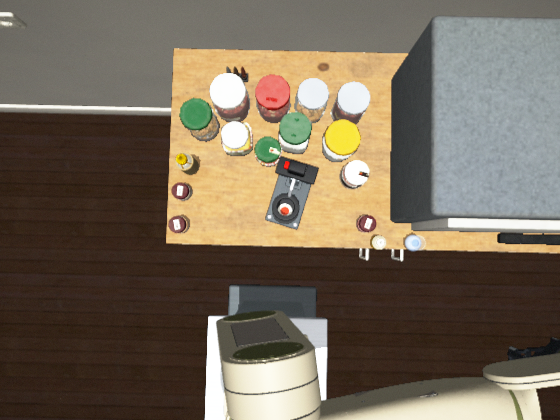

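The scene view shows the mast at about (313,200) with its ring light over the dish at (290,258). In the top view the guard is at about (297,170), the red button at (287,165) and the ring at (285,207), so the stand's -x points towards the robot and +y to the left.

```bash
cat > h.py <<'E'
import numpy as np,cv2
from bench import *
def world(n,d,s=None):
    c=calibration(n);h,w=d.shape;f=h/2/np.tan(np.radians(c["fovy"])/2)
    if n=="wrist": cx,cy=c.get("cx",w/2),c.get("cy",h/2)
    else: cx,cy=c["cx"],c["cy"]
    v,u=np.mgrid[:h,:w]
    P=np.stack([(u-cx)/f*d,(v-cy)/f*d,d],-1)
    if n=="wrist":
        from scipy.spatial.transform import Rotation as R
        T=c["tool_from_camera"];P=P@T[:3,:3].T+T[:3,3]
        return P@R.from_euler("xyz",s["tcp_rot"],degrees=True).as_matrix().T+s["tool_pos"]
    R_=cv2.Rodrigues(c["rvec"])[0]
    return (P-c["tvec"])@R_
E
python3 - <<'E'
from h import *
z=np.load("pics/top.npz");p,d=z["p"],z["d"]
W=world("top",d)
def rect(m,name):
    n,l,st,c=cv2.connectedComponentsWithStats(m.astype(np.uint8))
    for i in range(1,n):
        if st[i,4]>30:
            q=W[l==i];print(name,st[i],c[i].round(1),"mean",q.mean(0).round(1),cv2.minAreaRect(q[:,:2].astype(np.float32)))
x=np.zeros(d.shape,bool);x[120:250,150:400]=1
Z=W[...,2];m=p.astype(int).sum(-1)<200
print("table",np.median(Z[235:240,190:260]))
rect(x&(Z>205)&(Z<235),"guard");rect(x&(Z>250)&(Z<285),"head")
mm=np.zeros_like(x);mm[150:240,255:330]=1
rect(mm&(Z>130)&(Z<165),"ring"); rect(mm&(Z>6)&(Z<20),"base")
r=x&(p[...,0]>150)&(p[...,1]<60)&(p[...,2]<60);rect(r&mm,"red")
v=cv2.resize(p[120:250,150:400],None,fx=3.2,fy=3.2,interpolation=cv2.INTER_CUBIC);cv2.imwrite("pics/topc.png",v[...,::-1])
E
```

```text
table -0.8214796036723465
guard [275 156  44  35 511] [296.5 172. ] mean [512.4 -63.6 217.6] ((505.2857971191406, -59.641151428222656), (94.23441314697266, 69.04732513427734), 74.93523406982422)
head [284 160  23  15 246] [295.8 166.8] mean [518.  -60.8 262.7] ((519.5717163085938, -59.066650390625), (49.96597671508789, 26.15874481201172), 73.17139434814453)
ring [272 193  27  28 338] [285.2 206.6] mean [436.  -39.9 160.6] ((436.4052429199219, -39.532470703125), (64.86211395263672, 62.269264221191406), 1.2000292539596558)
base [265 174  46  55 890] [288.4 200.1] mean [463.4 -48.9  11.5] ((458.9150695800781, -47.51263427734375), (94.2771224975586, 131.51522827148438), 74.09803771972656)
base [277 198  17  18 227] [285.  206.6] mean [445.7 -40.2  13.9] ((446.0050048828125, -40.17125701904297), (44.113224029541016, 43.91304016113281), 45.749916076660156)
red [284 161   6   8  34] [286.1 164.5] mean [524.  -39.5 252.5] ((524.635009765625, -39.81590270996094), (10.360071182250977, 15.51540470123291), 73.89164733886719)
```

View pics/topc.png

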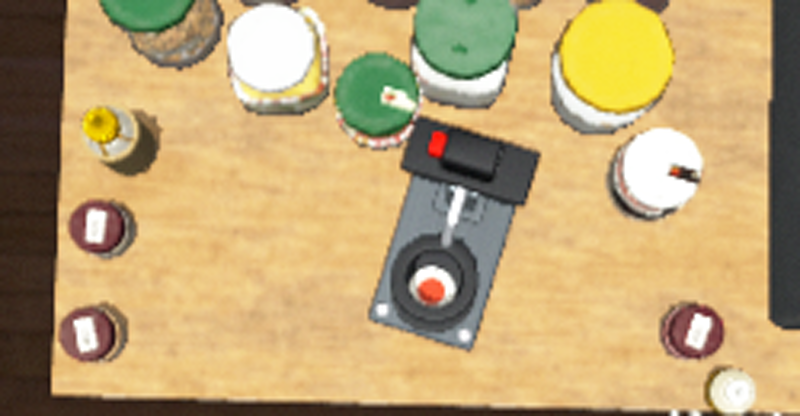

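The enlarged top view confirms the layout: the head with its button is at about (465,150) in the crop, and a green lidded jar sits near the guard's +y end at (378,95). The stand's yaw is about -16° and the grip is at about (518,-64,244). Before moving I check the heights of the obstacles.

```bash
python3 - <<'E'
from h import *
z=np.load("pics/top.npz");W=world("top",z["d"])
for (u,v) in [(392,215),(400,190),(437,210),(395,90),(415,219),(268,147),(295,127),(236,132),(342,135),(355,172),(183,158)]: print((u,v),W[v,u].round(0))
y=W[120:200,200:390,:];print(y[...,2].max())
s=sense();g=np.array([518.2,-63.9]);from scipy.spatial.transform import Rotation as R
M=R.from_euler("xyz",s["tcp_rot"],degrees=True).as_matrix()
for w in [(330,-330,330),(420,-150,330),(490,-60,330),(518.5,-62.9,330)]: print(w,(M.T@(np.array(w)-s["tool_pos"])/10).round(2))
print(M.round(3))
print({k:v for k,v in calibration("wrist").items()})
E
```

```text
(392, 215) [ 356.  -34. 1395.]
(400, 190) [ 485. -320.  133.]
(437, 210) [ 421. -330.  401.]
(395, 90) [ 753. -319.   68.]
(415, 219) [ 411. -334.  221.]
(268, 147) [587.   6. 118.]
(295, 127) [633. -60. 143.]
(236, 132) [625.  88. 108.]
(342, 135) [ 613. -173.  156.]
(355, 172) [ 532. -214.   96.]
(183, 158) [551. 213. 140.]
1394.8228932633526
(330, -330, 330) [ 24.53 -20.27  -7.73]
(420, -150, 330) [ 37.42 -35.72  -7.7 ]
(490, -60, 330) [ 46.3  -42.87  -7.69]
(518.5, -62.9, 330) [ 49.01 -41.93  -7.69]
[[ 0.973  0.23  -0.   ]
 [ 0.23  -0.973  0.002]
 [ 0.    -0.002 -1.   ]]
{'fovy': 66.35170461267826, 'cx': 273.3578416320688, 'cy': 211.32055138529896, 'tool_from_camera': array([[-7.29014684e-04, -9.59828282e-01, -2.80587129e-01,
         7.06125415e+01],
       [ 9.99999720e-01, -6.51834669e-04, -3.68388702e-04,
         7.85620407e-02],
       [ 1.70693476e-04, -2.80587319e-01,  9.59828488e-01,
        -1.19739599e+02],
       [ 0.00000000e+00,  0.00000000e+00,  0.00000000e+00,
         1.00000000e+00]])}
```

```bash
python3 -m crank '[[18.5,-16.5,-9.8,0,8.5],[18.5,-16.5,-9.8,0,8.5],[18.5,-16.5,-9.8,0,8.5],[18.5,-16.5,-9.8,0,8.5],[18.5,-16.5,-9.8,0,8.5],[18.5,-16.5,-9.8,0,8.5],[30,-30.3,-9.8,0,8.5],[30,-30.3,-9.8,0,8.5],[30,-30.3,-9.8,0,8.5],[30,-30.3,-9.8,0.1,8.5],[46,-41.4,-9.8,0.2,8.5],[46,-41.4,-9.8,0.3,8.5],[46,-41.4,-9.8,0.4,8.5],[46,-41.4,-9.8,0.5,8.5],[46,-41.4,-9.8,0.511,8.5],[46,-41.4,-9.8,0.511,8.5],[46,-41.4,-9.8,0.511,8.5],[46,-41.4,-9.8,0.511,8.5]]' 20
python3 - <<'E'
from h import *
s=sense();p,d=snapshot("wrist");np.savez("pics/w.npz",p=p,d=d);cv2.imwrite("pics/w.png",p[...,::-1])
print(s["time"],s["tool_pos"],s["tcp_rot"],s["ft_force"])
W=world("wrist",d,s);np.save("pics/w.npy",W);Z=W[...,2]
N=(np.hypot(W[...,0]-518,W[...,1]+64)<70)&(d>0)
for n,m in [("guard",N&(Z>211)&(Z<228)),("head",N&(Z>258)&(Z<275)),("red",N&(p[...,0]>120)&(p[...,1]<60)&(p[...,2]<60)&(Z>230))]:
    q=W[m];print(n,m.sum(),np.median(q,0).round(1),cv2.minAreaRect(q[:,:2].astype(np.float32)))
E
```

```text
time: 1.9
tool_pos: [489.9, -76.6, 351.3]
tcp_rot: [180.0, 0.0, -16.1]
ft_force: [-1.0, -0.2, -1.3]
finger_gap: 84.8
grip_force: 0.0
1.9 [489.8950579  -76.55956504 351.30115867] [ 1.79982628e+02  5.07495811e-04 -1.60617399e+01] [-1.00559663 -0.17978239 -1.34217922]
guard 3617 [521.6 -80.6 218. ] ((504.2117919921875, -60.356754302978516), (94.17423248291016, 67.98494720458984), 73.98294830322266)
head 2283 [517.9 -64.8 264.8] ((517.0760498046875, -64.18781280517578), (40.458553314208984, 25.500486373901367), 73.92815399169922)
red 232 [524.2 -39.6 252.1] ((518.114013671875, -53.32807159423828), (38.5111198425293, 16.051050186157227), 67.27938842773438)
```

View pics/w.png

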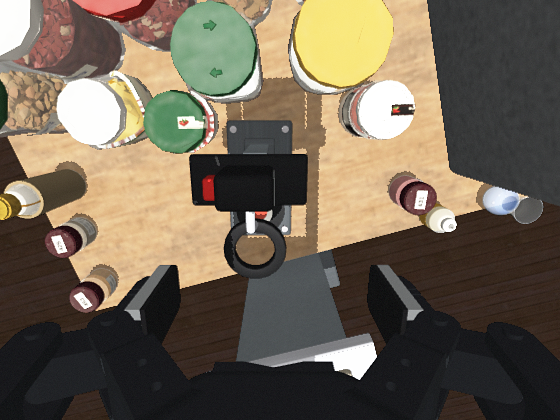

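The wrist view shows the guard centred at about (249,180), the red button at (208,187) on its left and the ring at (254,248). That gives the grip at (517.3,-64.2) and yaw -16.05°. The open fingers clear the head, so I go over it and down.

```bash
python3 -m crank '[[2.29,-2.05,0,0,8.5],[2.29,-2.05,0,0,8.5],[2.29,-2.05,4,0,8.5],[2.29,-2.05,7,0,8.5],[2.29,-2.05,9.5,0,8.5],[2.29,-2.05,10.5,0,8.5],[2.29,-2.05,10.5,0,8.5],[2.29,-2.05,10.5,0,8.5]]' 20
python3 - <<'E'
from h import *
s=sense();p,d=snapshot("wrist");cv2.imwrite("pics/w2.png",p[...,::-1])
print(s["tool_pos"],s["tcp_rot"],s["ft_force"])
E
```

```text
time: 2.75
tool_pos: [518.5, -62.5, 247.8]
tcp_rot: [-180.0, -0.1, -16.0]
ft_force: [0.4, -0.4, 0.8]
finger_gap: 84.9
grip_force: 0.0
[518.5131909  -62.46436754 247.83995768] [-1.79993567e+02 -1.04396914e-01 -1.60247138e+01] [ 0.40911688 -0.38958242  0.75743448]
```

View pics/w2.png

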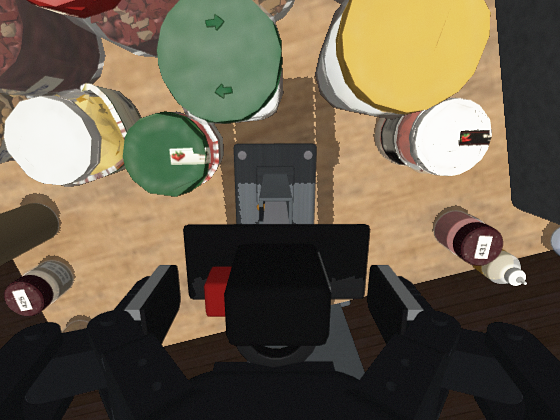

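The head, at (228–328, 250–345), sits midway between the fingers, with the button on the left at (217,290). I squeeze it now.

```bash
python3 -m crank '[[0,0,0,0,6.5],[0,0,0,0,5.5],[0,0,0,0,4.8],[0,0,0,0,3.5],[0,0,0,0,3.5],[0,0,0,0,3.5],[0,0,0,0,3.5],[0,0,0,0,3.5]]' 22
```

```text
time: 3.6
tool_pos: [518.4, -63.2, 247.2]
tcp_rot: [179.9, -0.1, -16.0]
ft_force: [-2.4, -6.5, 3.0]
finger_gap: 41.1
grip_force: 25.0
```

```bash
python3 -m crank '[[0,0,0.2,0,3.5],[0,0,0.4,0,3.5],[0,0,0.6,0,3.5],[0,0,0.8,0,3.5],[0,0,1.0,0,3.5],[0,0,1.2,0,3.5],[0,0,1.4,0,3.5],[0,0,1.4,0,3.5],[0,0,1.4,0,3.5]]' 22
```

```text
time: 4.5
tool_pos: [518.4, -63.2, 232.8]
tcp_rot: [179.9, -0.1, -16.0]
ft_force: [1.0, -6.7, 0.1]
finger_gap: 41.1
grip_force: 24.9
```

```bash
python3 -m crank '[[0,0,0,0,5.5],[0,0,0,0,7],[0,0,0,0,7],[0,0,0,0,7],[0,0,0,0,7]]' 22
cat > m.py <<'E'
from h import *
s=sense();p,d=snapshot("wrist");W=world("wrist",d,s)
# axes of the stand about grip
a=np.radians(-16.05);D=W[...,:2]-[517.3,-64.2];X=D@[np.cos(a),np.sin(a)];Y=D@[-np.sin(a),np.cos(a)];Z=W[...,2]
h=Z[(abs(X)<9)&(abs(Y)<15)&(Z>180)&(d>0)];print("head top",np.median(h).round(2),h.size)
r=(p[...,0]>110)&(p[...,1]<60)&(p[...,2]<60)&(abs(X)<12)&(Y>10)&(Y<36)&(Z>150)&(d>0)
if r.sum(): print("red n",r.sum(),"Y",np.percentile(Y[r],[2,50,98]).round(1))
t=sense();print("t",t["time"],"tcp",t["tool_pos"].round(2),"F",t["ft_force"].round(1))
cv2.imwrite("pics/last.png",p[...,::-1])
E
python3 m.py
```

```text
time: 5.0
tool_pos: [518.1, -61.9, 232.3]
tcp_rot: [180.0, -0.0, -16.0]
ft_force: [-0.6, -0.5, -0.2]
finger_gap: 70.1
grip_force: 0.0
head top 249.09 3619
red n 198 Y [21.2 22.8 24.3]
t 5.05 tcp [518.12 -61.9  232.31] F [-0.1  0.8 -0. ]
```

```bash
python3 -m crank '[[0,0.12,0.2,0,7],[0,0.12,0.4,0,7],[0,0.12,0.6,0,7],[0,0.12,0.8,0,7],[0,0.12,1.0,0,7],[0,0.12,1.2,0,7],[0,0.12,1.2,0,7]]'
python3 m.py
```

```text
time: 5.75
tool_pos: [517.6, -63.0, 219.8]
tcp_rot: [180.0, 0.0, -16.0]
ft_force: [0.1, -0.5, -0.6]
finger_gap: 70.4
grip_force: 0.0
head top 249.05 4498
red n 208 Y [21.2 22.9 24.2]
t 5.8 tcp [517.66 -63.06 220.07] F [ 0.1  0.6 -0.2]
```

```bash
python3 -m crank '[[0,0,0.1,0,7],[0,0,0.2,0,7],[0,0,0.3,0,7],[0,0,0.4,0,7],[0,0,0.5,0,7],[0,0,0.6,0,7]]'
python3 m.py
```

```text
time: 6.4
tool_pos: [517.9, -63.1, 215.4]
tcp_rot: [180.0, -0.0, -16.0]
ft_force: [-4.6, -0.1, 7.3]
finger_gap: 70.2
grip_force: 4.1
head top 247.18 4047
red n 213 Y [21.1 22.9 24.2]
t 6.45 tcp [517.84 -63.12 215.15] F [-2.7 -0.2  4.2]
```

```bash
python3 -m crank '[[0,0,0.1,0,7],[0,0,0.2,0,7],[0,0,0.3,0,7],[0,0,0.4,0,7],[0,0,0.5,0,7],[0,0,0.6,0,7],[0,0,0.7,0,7],[0,0,0.8,0,7],[0,0,0.9,0,7]]'
python3 m.py
```

```text
time: 7.35
tool_pos: [517.9, -63.1, 206.3]
tcp_rot: [-180.0, -0.0, -16.0]
ft_force: [-4.7, 2.0, 8.1]
finger_gap: 69.7
grip_force: 3.9
head top 238.13 4093
red n 249 Y [21.3 23.  24.5]
t 7.4 tcp [517.84 -63.12 206.1 ] F [-1.7  0.3  5.5]
```

```bash
python3 -m crank '[[0,0,0.05,0,7],[0,0,0.1,0,7],[0,0,0.15,0,7]]'
```

```text
time: 7.7
tool_pos: [517.9, -63.1, 204.8]
tcp_rot: [180.0, -0.0, -16.0]
ft_force: [-4.2, 0.4, 7.8]
finger_gap: 70.0
grip_force: 3.7
```

```bash
python3 -m crank '[[0,0,0.05,0,7],[0,0,0.1,0,7],[0,0,0.15,0,7]]'
```

```text
time: 8.0
tool_pos: [517.9, -63.1, 203.3]
tcp_rot: [-180.0, -0.0, -16.0]
ft_force: [-3.8, 0.4, 7.2]
finger_gap: 69.8
grip_force: 3.6
```

```bash
python3 -m crank '[[0,0,0.05,0,7],[0,0,0.1,0,7],[0,0,0.15,0,7]]'
```

```text
time: 8.3
tool_pos: [517.8, -63.1, 201.6]
tcp_rot: [-180.0, -0.0, -16.0]
ft_force: [-2.8, 0.4, 5.1]
finger_gap: 69.8
grip_force: 2.7
```

```bash
python3 m.py
```

```text
head top 233.36 4096
red n 290 Y [21.2 23.3 24.9]
t 8.35 tcp [517.85 -63.11 201.33] F [-0.9 -0.2  3. ]
```

```bash
python3 -m crank '[[0,0,0.05,0,7],[0,0,0.1,0,7],[0,0,0.15,0,7]]'; python3 m.py
```

```text
time: 8.65
tool_pos: [517.8, -63.1, 199.1]
tcp_rot: [-180.0, -0.0, -16.0]
ft_force: [-0.2, 0.4, 1.9]
finger_gap: 70.2
grip_force: 1.1
head top 230.92 4110
red n 756 Y [21.7 25.6 29.5]
t 8.7 tcp [517.79 -63.1  199.09] F [ 0.4  0.9 -0.3]
```

The button face now reads 29.5 mm from the mast's axis, so the pin has snapped out. I press down gently.

```bash
python3 -m crank '[[0,0,0.05,0,7],[0,0,0.1,0,7],[0,0,0.1,0,7]]'; python3 m.py
```

```text
time: 9.0
tool_pos: [517.8, -63.1, 198.4]
tcp_rot: [-180.0, -0.0, -16.0]
ft_force: [-2.0, -0.5, 2.7]
finger_gap: 70.2
grip_force: 1.4
head top 230.19 4091
red n 760 Y [21.8 25.6 29.4]
t 9.05 tcp [517.82 -63.13 198.39] F [-1.3  0.8  3. ]
```

```bash
python3 -m crank '[[0,0,0.05,0,7],[0,0,0.1,0,7],[0,0,0.1,0,7]]'; python3 m.py
```

```text
time: 9.35
tool_pos: [517.8, -63.1, 197.3]
tcp_rot: [-180.0, -0.0, -16.0]
ft_force: [-1.1, 0.5, 2.9]
finger_gap: 70.3
grip_force: 1.3
head top 229.02 4106
red n 754 Y [21.6 25.6 29.4]
t 9.4 tcp [517.8  -63.12 197.26] F [-1.2  0.2  2.9]
```

```bash
python3 -m crank '[[0,0,0.05,0,7],[0,0,0.1,0,7],[0,0,0.1,0,7]]'; python3 m.py
```

```text
time: 9.7
tool_pos: [517.8, -63.1, 196.4]
tcp_rot: [-180.0, -0.0, -16.0]
ft_force: [-1.6, 0.5, 4.0]
finger_gap: 69.9
grip_force: 2.2
head top 228.2 4069
red n 758 Y [21.7 25.7 29.5]
t 9.75 tcp [517.81 -63.08 196.41] F [-1.9 -1.   3.9]
```

```bash
python3 -m crank '[[0,0,0.05,0,7],[0,0,0.05,0,7],[0,0,0.05,0,7]]'; python3 m.py
```

```text
time: 10.05
tool_pos: [517.8, -63.1, 196.2]
tcp_rot: [-180.0, -0.0, -16.0]
ft_force: [-3.1, 0.2, 6.5]
finger_gap: 70.0
grip_force: 3.3
head top 228.03 4054
red n 755 Y [21.6 25.6 29.4]
t 10.1 tcp [517.83 -63.12 196.22] F [-2.1  0.2  6.7]
```

Blocked: the force is rising at about 7 N/mm. I raise it to about 13 N and hold.

```bash
python3 -m crank '[[0,0,0.04,0,7],[0,0,0.08,0,7],[0,0,0.08,0,7],[0,0,0.08,0,7]]'; python3 m.py
```

```text
time: 10.5
tool_pos: [517.9, -63.1, 196.0]
tcp_rot: [-180.0, -0.0, -16.0]
ft_force: [-4.7, 0.8, 12.0]
finger_gap: 70.1
grip_force: 5.2
head top 227.8 4030
red n 762 Y [21.7 25.7 29.4]
t 10.55 tcp [517.84 -63.11 195.91] F [-5.1  1.  10.3]
```

```bash
python3 -m crank '[[0,0,0.03,0,7],[0,0,0.03,0,7],[0,0,0.03,0,7],[0,0,0.03,0,7],[0,0,0.03,0,7]]'; python3 m.py
```

```text
time: 11.05
tool_pos: [517.9, -63.1, 195.8]
tcp_rot: [-180.0, -0.0, -16.0]
ft_force: [-5.4, 1.1, 11.4]
finger_gap: 70.0
grip_force: 5.9
head top 227.7 4057
red n 762 Y [21.8 25.6 29.4]
t 11.1 tcp [517.88 -63.13 195.88] F [-5.2  1.7 12. ]
```

The catch holds at 12 N with no movement of the mast. I go straight up and clear.

```bash
python3 -m crank '[[0,0,-0.3,0,7],[0,0,-0.8,0,7],[0,0,-1.5,0,8],[0,0,-3,0,8.5],[0,0,-6,0,8.5],[0,0,-10,0,8.5],[0,0,-13,0,8.5],[0,0,-15,0,8.5],[0,0,-15,0,8.5],[0,0,-15,0,8.5],[0,0,-15,0,8.5]]'; python3 m.py
```

```text
time: 12.2
tool_pos: [517.3, -63.0, 343.3]
tcp_rot: [180.0, 0.1, -16.0]
ft_force: [-1.0, 0.4, -1.1]
finger_gap: 84.9
grip_force: 0.0
head top 228.29 1440
red n 177 Y [21.2 25.2 29.3]
t 12.25 tcp [517.18 -62.97 343.08] F [ 0.9  0.2 -0. ]
```

View pics/last.png

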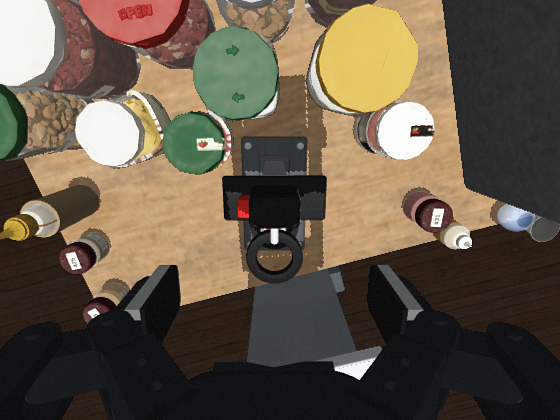

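The hand is clear of the head at (275,200). The button at (243,207) is fully out, the mast is down about 36 mm, and nothing else has shifted.

```bash
python3 -c "from bench import hand_in; print(hand_in())"
```

```text
the job is handed in; nothing more can be done
None
```

The mast came down one hole (about 36 mm), latched, held a 12 N press without moving, and was handed in at about 12 s with the hand clear and nothing else seen to move; the judge's verdict was not returned.

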